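# Unstack the surplus instruments into their foam display blocks

## Task

Take the stack of surplus aircraft instruments apart and set each piece, dial up, down in the foam recess of its own shape and size: the square gauge squarely in the square recess, the large round gauge in the large round one, the small round gauge in the small round one, and the long control box from under them in the long one. Set them down gently without dropping any, and leave the piston and the glass fuel strainer as they stand.

Things in the scene. Friction and masses are not known exactly. Their poses are not given: they have to be found in the camera images.
- control_box: Long plain aluminium box, the bottom of the stack: 60 mm along its x, 190 mm along its y, 42 mm high, about 0.6 kg. It stands on the table at the start and carries the square and the large round gauge side by side, about 100 mm apart along its y. Origin: centre of its underside, z up. It may go in either way round.
- square_gauge: Black square instrument with a dial on top, 52 x 52 mm and 40 mm high, about 0.24 kg; it stands on the control box at the start, at either end. Origin: centre of its underside, z up through the dial. x and y are along its sides; it may be turned by any quarter turn.
- round_gauge: Large black round instrument with a steel-rimmed dial on top, diameter 54 mm, 40 mm high, about 0.22 kg; it stands on the control box at the start, at the end where the square gauge is not. Origin: centre of its underside, z up through the dial. It may face any way.
- small_gauge: Small black round instrument with a steel-rimmed dial on top, diameter 36 mm, 40 mm high, about 0.12 kg; at the start it stands on top of either the square or the large round gauge. Origin: centre of its underside, z up through the dial. It may face any way.
- long_foam: Place of the control box: fixed white foam block 106 (x) by 236 (y) mm and 25 mm high with one recess in the middle of its top, a rectangle 76 mm (x) by 206 mm (y), 10 mm deep with a flat grey-lined floor 15 mm above the table. Origin: centre of the block's underside, under the recess's centre; z up, x and y along the block's edges.
- square_foam: Place of the square gauge: fixed white foam block 110 by 110 mm and 25 mm high with one recess in the middle of its top, a 68 mm square with its sides along x and y, 10 mm deep with a flat grey-lined floor 15 mm above the table. Origin: centre of the block's underside, under the recess's centre; z up, x and y along the block's edges.
- round_foam: Place of the large round gauge: fixed white foam block 110 by 110 mm and 25 mm high with one recess in the middle of its top, a circle 70 mm across, 10 mm deep with a flat grey-lined floor 15 mm above the table. Origin: centre of the block's underside, under the recess's centre; z up, x and y along the block's edges.
- small_foam: Place of the small round gauge: fixed white foam block 110 by 110 mm and 25 mm high with one recess in the middle of its top, a circle 52 mm across, 10 mm deep with a flat grey-lined floor 15 mm above the table. Origin: centre of the block's underside, under the recess's centre; z up, x and y along the block's edges.
- piston: Bystander, not to be disturbed: loose grey steel engine piston standing upright, diameter 72 mm, 68 mm high. Origin: centre of its underside, z up.
- strainer: Bystander, not to be disturbed: loose fuel strainer of amber glass between brass ends, standing upright, diameter 60 mm, 89 mm high. Origin: centre of its underside, z up.
Mind the look-alikes: they are no part of the job. Leave any orange, red or yellow look-alike of the square_gauge alone.

How it is judged:
At the end, for the whole second after the job is handed in: Each of the four pieces lies in the recess of its own foam block: its origin within 14 mm of the block's centre line and less than 19 mm above the block's underside (the recess floor is at 15 mm), upright within 0.1 rad, the square gauge's sides within 0.3 rad of the recess's sides, all at rest (horizontal distance between square_gauge and square_foam below 0.014 m and z of square_gauge in the frame of square_foam below 0.019 m and angle between each of square_gauge, round_gauge, small_gauge, control_box's own z axis and vertical below 0.1 rad and linear speed of each of square_gauge, round_gauge, small_gauge, control_box below 0.02 m/s and angular speed of each of square_gauge, round_gauge, small_gauge, control_box below 0.2 rad/s and horizontal distance between round_gauge and round_foam below 0.014 m and z of round_gauge in the frame of round_foam below 0.019 m and horizontal distance between small_gauge and small_foam below 0.014 m and z of small_gauge in the frame of small_foam below 0.019 m and horizontal distance between control_box and long_foam below 0.014 m and z of control_box in the frame of long_foam below 0.019 m and (angle between the x axis of square_gauge and the x axis of square_foam, either way round below 0.3 rad or angle between the x axis of square_gauge and the y axis of square_foam, either way round below 0.3 rad)); the robot touches nothing.
It fails at once if the piston or the fuel strainer is shifted by more than 20 mm or tipped (distance of any of piston, strainer from where it was at the start of the episode above 0.02 m or angle between any of piston, strainer's own z axis and vertical above 0.3 rad).
It fails at once if the square gauge is dropped or thrown (faster than 0.6 m/s while not held, a fall of about 18 mm) (linear speed of square_gauge above 0.6 m/s and contact force between the fingers and square_gauge below 0.05 N).
It fails at once if the round gauge is dropped or thrown (faster than 0.6 m/s while not held, a fall of about 18 mm) (linear speed of round_gauge above 0.6 m/s and contact force between the fingers and round_gauge below 0.05 N).
It fails at once if the small gauge is dropped or thrown (faster than 0.6 m/s while not held, a fall of about 18 mm) (linear speed of small_gauge above 0.6 m/s and contact force between the fingers and small_gauge below 0.05 N).
It fails at once if the control box is dropped or thrown (faster than 0.6 m/s while not held, a fall of about 18 mm) (linear speed of control_box above 0.6 m/s and contact force between the fingers and control_box below 0.05 N).
It also fails if it takes over 102 s, if anything falls off the work surface, if the arm or the gripper's body presses on something with over 40 N, if the wrist force passes 120 N, or if a joint passes its speed limit or range.

## Robot

A 7-joint arm with a two-finger parallel gripper is mounted at the origin on the work surface. World frame = base frame: x ahead of the robot, y to its left, z up, the work surface at z = 0. Lengths are in m, angles in rad, forces in N, time in s.
With the tool pointing down it reaches from about 0.4 to 0.875 m from the base axis. Payload 6.5 kg.
Tool frame: the origin (TCP) lies between the finger pads; the fingertips stand manip.tip_extent ahead of it and the grasp point (between the pads) lies 2 mm behind it (manip.tip_extent is the distance from the TCP to the fingertips, in m); z points along the fingers, y is the line along which they close (so a half turn about z gives the same grasp; the last joint's range is limited). The gripper opens to 88 mm and grips with 3 to 60 N. Pads are 18 mm wide; open, the fingers measure 123 mm over their backs; the gripper's body (75 mm by 187 mm) begins 45 mm behind the grasp point.
Start: joints at [1.198, 0.536, -0.004, 1.538, 0.003, 1.067, -0.071], TCP at [0.196, -0.62, 0.256] pointing down, gripper open.
Joint ranges: [-2.7, 2.7], [-0.37, 2.16], [-1.27, 1.26], [0.24, 2.4], [-1.31, 4.45], [0.19, 1.91], [-2.76, 2.76]. Speed limits (rad/s): [2.39, 2.39, 3.14, 3.14, 3.14, 3.14, 3.14].

## Interface

Orientations are given as a unit quaternion [w, x, y, z].
In Python, from plant import status, vision, ticket, nets, manip gives the robot as it stands. The module is installed in compiled form; this text tells all that it offers.
- The arm moves only by the tool servo_tool, never from a script. Its argument "plan" is a list of rows, each an object with "linear": the shift along the tool's x, y, z in m, a list of three; "angular": the turn, a rotation vector about the tool's x, y, z in rad, a list of three; "grip": the closure, from -1 (fully open) to 1 (shut). In form: [{"linear": [tx, ty, tz], "angular": [ax, ay, az], "grip": grip}, ...]. A call has 1 to 5 rows; each row shifts and turns the commanded pose from where the row before left it, along the tool's axes as they then stand; what a row does not reach is not made up. A row lasts 1/12 s, in which the tool goes at most 41.7 mm and 7.16 degrees, less where a joint would pass 70% of its speed; a pose out of reach is approached as far as the arm can. A call with a gripper value outside its range is refused whole. The fingers move at their own pace and stop on an object; the grip force is fixed at half the most. Time passes only in rows, so rows that do not move let the fingers close. It gives the time, the measured TCP pose, the force, the opening and the grip force at its end, in the units of the state.
- status.observe(): the state, without advancing time (a new reading comes with each control period).
- vision.snapshot(name): name is "scene" or "top" or "wrist"; returns (picture, depth): 420x560x3 uint8, blue, green, red; 420x560 float32, m along the optical axis (not along the pixel's ray), 0 where there is no reading.
- vision.camera_info(name): a dict with "fx", "fy", "cx", "cy" (pixels), "rvec" (rotation vector, rad) and "tvec" (3), from world to camera coordinates, as OpenCV has them; the wrist camera has in their place "hand_eye" (4x4, takes a point from camera to tool coordinates, whose origin is the TCP and whose axes are the flange's). Camera axes: x right, y down, z forward; pixel columns grow to the right and rows downward; lengths in m; the calibration is good to about 2 mm. A picture is of the moment at which its call begins: read the wrist's pose just before it. camera_info takes no time and is no camera call.
- ticket.hand_in(): hands the job in; it is judged then, once.
Trained networks look in the newest picture that a camera, given by its name, has taken for a name from the list of things; names that differ only in an ending like _2 or _b are one class to them, and where a whole thing is asked for, a point or a joint stands for the part that bears it (a point fixed in the world has none). Each returns a list of dicts, best first, with "conf" (0 to 1); they miss things now and then, are a little off and sometimes report something else, mostly with a low value. They report only what shows in the picture. A call takes as long as a camera call. They do not tell look-alikes from the thing itself.
- nets.silhouettes(camera, thing): "region" (420x560 bool, what is visible of it) and "position" ([column, row] in pixels, amid what is visible of it).
- nets.spot_point(camera, thing): "position" ([column, row] in pixels: a listed point, or the origin of a listed thing).
The state is a dict: "t": time; "joint_positions": joint angles; "joint_velocities": joint speeds; "joint_efforts": joint torques, N m; "tcp_pos": TCP position; "eef_rot": TCP orientation; "force": force on the tool from outside, world axes, zero at the start; "ft_torque": the same for the moment, N m; "gripper_width": finger opening in m; "gripper_force": force on a finger pad.
Only numpy, scipy, OpenCV 4.12 (cv2) and the standard library are available. Lean on these libraries where they do the work, as an engineer would, in place of code of your own. Each camera call takes 0.05 s, during which the arm holds its last target. There are 200 camera calls.

## Working session

There is one attempt and no reset: what is moved stays moved. The work goes in short steps, Python scripts to look and compute and a tool call to move; the robot and the scene stay as the last step left them, time stands still between calls to the robot, and variables do not carry over. Pictures are saved under pics/ and viewed, at most 14 in all, crops included, and the job is handed in when it is done.

Besides the shell and the picture viewer there is one more tool, called after "Call:" by a JSON object that holds its "method" and its "body". servo_tool: Moves the arm, as the interface text tells. Its arguments: {"type":"object","properties":{"plan":{"type":"array"}},"required":["plan"]}

```bash
mkdir -p pics
cat > h.py <<'E'
import numpy as np, cv2
from scipy.spatial.transform import Rotation as R
from plant import status, vision, ticket, nets, manip
def cam(n):
    i=vision.camera_info(n); K=(i["fx"],i["fy"],i["cx"],i["cy"])
    if "rvec" in i:
        r=cv2.Rodrigues(np.array(i["rvec"],float))[0]; T=np.eye(4); T[:3,:3]=r.T; T[:3,3]=-r.T@np.array(i["tvec"]).ravel()
    else:
        s=status.observe(); q=s["eef_rot"]; W=np.eye(4); W[:3,:3]=R.from_quat([q[1],q[2],q[3],q[0]]).as_matrix(); W[:3,3]=s["tcp_pos"]; T=W@np.array(i["hand_eye"])
    return K,T
def snap(n):
    K,T=cam(n); im,d=vision.snapshot(n)
    return im,d,K,T
def pts(d,K,T):
    v,u=np.mgrid[:d.shape[0],:d.shape[1]]
    P=np.stack([(u-K[2])/K[0]*d,(v-K[3])/K[1]*d,d],-1)@T[:3,:3].T+T[:3,3]
    P[d<=0]=np.nan
    return P
E
python3 - <<'E'
from h import *
s=status.observe(); print({k:np.round(v,3) for k,v in s.items()}, manip.tip_extent)
for n in("scene","top"):
    im,d,K,T=snap(n); cv2.imwrite(f"pics/{n}0.png",im); print(n,K,T.round(3)); np.savez(f"{n}0.npz",im=im,d=d,P=pts(d,K,T))
    P=pts(d,K,T)
    for t in "control_box square_gauge round_gauge small_gauge long_foam square_foam round_foam small_foam piston strainer".split():
        for r in nets.silhouettes(n,t)[:4]:
            m=r["region"]; p=P[m]; p=p[~np.isnan(p[:,0])]
            print(n,t,round(r["conf"],2),np.round(r["position"]),m.sum(),np.round(np.median(p,0),3) if len(p) else None, np.round(np.percentile(p[:,2],95),3) if len(p) else None)
E
```

```text
{'t': np.float64(0.0), 'joint_positions': array([ 1.198,  0.537, -0.004,  1.539,  0.003,  1.067, -0.071]), 'joint_velocities': array([ 0.001,  0.   , -0.001, -0.   ,  0.001,  0.   ,  0.   ]), 'joint_efforts': array([-0.0000e+00, -5.7099e+01,  9.9100e-01, -2.5160e+01, -5.6000e-02,
        1.8000e-02,  0.0000e+00]), 'tcp_pos': array([ 0.196, -0.619,  0.255]), 'eef_rot': array([-0.001,  0.988,  0.153, -0.   ]), 'force': array([0.192, 0.091, 0.072]), 'ft_torque': array([ 0.   , -0.016,  0.013]), 'gripper_force': np.float64(0.0), 'gripper_width': np.float64(0.088)} 0.017
scene (395.7526437938125, 395.7526437938125, 277.21006406495684, 207.35310911630995) [[-0.812  0.44  -0.382  0.855]
 [ 0.583  0.595 -0.553  0.523]
 [-0.016 -0.672 -0.74   0.76 ]
 [ 0.     0.     0.     1.   ]]
scene control_box 0.67 [327. 261.] 1602 [0.479 0.17  0.038] 0.043
scene square_gauge 0.87 [375. 225.] 570 [0.323 0.162 0.038] 0.041
scene square_gauge 0.82 [313. 223.] 738 [0.46  0.104 0.079] 0.083
scene square_gauge 0.63 [338. 206.] 583 [0.358 0.066 0.037] 0.041
scene square_gauge 0.59 [412. 260.] 746 [0.336 0.279 
[... 1141 characters left out ...]
quare_gauge 0.9 [240. 215.] 400 [0.45  0.096 0.083] 0.087
top square_gauge 0.81 [221. 269.] 373 [0.309 0.156 0.041] 0.046
top square_gauge 0.56 [254. 253.] 414 [0.348 0.061 0.04 ] 0.045
top round_gauge 0.44 [207. 219.] 185 [0.445 0.186 0.082] 0.087
top round_gauge 0.42 [282. 157.] 1465 [ 0.632 -0.019  0.023] 0.029
top small_gauge 0.74 [203. 211.] 171 [0.459 0.196 0.123] 0.127
top long_foam 0.95 [324. 222.] 3120 [ 0.439 -0.127  0.018] 0.028
top square_foam 0.88 [341. 154.] 1464 [ 0.643 -0.192  0.022] 0.029
top round_foam 0.91 [283. 157.] 1443 [ 0.632 -0.019  0.023] 0.029
top small_foam 0.8 [199. 164.] 1500 [0.623 0.214 0.024] 0.03
top strainer 0.65 [414. 218.] 503 [ 0.443 -0.378  0.076] 0.082
```

View pics/scene0.png

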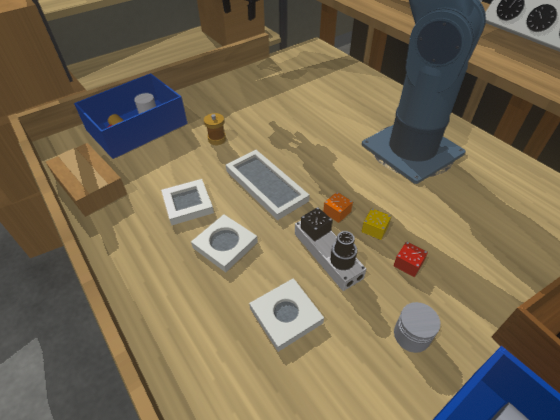

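View pics/top0.png

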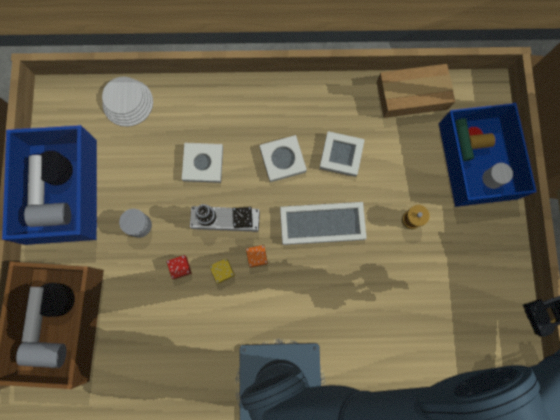

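Top view: the stack is at (205–245, 215), with the small gauge on the round gauge on the left (204,212) and the black square gauge on the right (242,216). The square-gauge candidates are black (240,215), orange (256,256), yellow (221,271) and red (179,267). Only the black one stands on the control box, so it fits the description. I'll enlarge it to confirm and fit the geometry.

```bash
cat >> h.py <<'E'
def fit(P,m,z0,z1):
    q=P[m&(P[...,2]>z0)&(P[...,2]<z1)]
    (c,s,a)=cv2.minAreaRect((q[:,:2]*1000).astype(np.float32))
    return np.round(c,1),np.round(s,1),round(a,1),len(q),round(float(np.median(q[:,2])),4)
def yaw(s=None):
    s=s or status.observe(); q=s["eef_rot"]; M=R.from_quat([q[1],q[2],q[3],q[0]]).as_matrix(); return np.arctan2(M[1,0],M[0,0]),M
def go(*wps):
    """wps: (x,y,z,yaw_deg,n) ; prints rows in the tool's axes"""
    s=status.observe(); p=np.array(s["tcp_pos"]); y,M=yaw(s); print("at",p.round(4),"yaw",round(np.degrees(y),2),"tilt",np.round(M[:,2],4))
    for x,yy,z,a,n in wps:
        t=np.array([x,yy,z]); a=np.radians(a); d=(t-p)/n; da=(a-y)/n
        print("->",t,"step mm",round(np.linalg.norm(d)*1e3,1),"deg",round(np.degrees(da),2))
        for i in range(n):
            c,s_=np.cos(y),np.sin(y)
            print([round(float(d@[c,s_,0]),4),round(float(d@[s_,-c,0]),4),round(float(-d[2]),4)],"rz",round(-da,4)); y+=da
        p=t
E
python3 - <<'E'
from h import *
print(np.round(vision.camera_info("wrist")["hand_eye"],3))
f=np.load("top0.npz"); im=f["im"]
P=f["P"]
for n in("top",):
    d=vision.snapshot(n)
    for t in "long_foam square_foam round_foam small_foam".split():
        m=nets.silhouettes(n,t)[0]["region"]; print(t,fit(P,cv2.dilate(m.astype(np.uint8),np.ones((5,5)))>0,.019,.032))
cv2.imwrite("pics/crop.png",cv2.resize(im[180:300,150:310],None,fx=5,fy=5,interpolation=cv2.INTER_CUBIC))
go((.45,-.42,.35,40,10),(.47,.0,.40,90,12))
E
```

```text
[[-0.    -0.961 -0.275  0.071]
 [ 1.    -0.    -0.     0.001]
 [ 0.    -0.275  0.961 -0.13 ]
 [ 0.     0.     0.     1.   ]]
long_foam (array([ 439.5, -128.4]), array([107.1, 236.8]), 2.3, 1401, 0.0245)
square_foam (array([ 644.6, -192.5]), array([110.2, 113.8]), 76.0, 920, 0.025)
round_foam (array([633.6, -18.9]), array([112. , 110.3]), 15.0, 1004, 0.0252)
small_foam (array([625.1, 215.1]), array([111.6, 112.2]), 86.7, 1211, 0.0254)
at [ 0.1963 -0.6196  0.2557] yaw 17.58 tilt [-1.e-04 -0.e+00 -1.e+00]
-> [ 0.45 -0.42  0.35] step mm 33.6 deg 2.24
[0.0302, -0.0114, -0.0094] rz -0.0391
[0.0306, -0.0102, -0.0094] rz -0.0391
[0.031, -0.009, -0.0094] rz -0.0391
[0.0313, -0.0078, -0.0094] rz -0.0391
[0.0316, -0.0065, -0.0094] rz -0.0391
[0.0319, -0.0053, -0.0094] rz -0.0391
[0.032, -0.004, -0.0094] rz -0.0391
[0.0322, -0.0028, -0.0094] rz -0.0391
[0.0322, -0.0015, -0.0094] rz -0.0391
[0.0323, -0.0002, -0.0094] rz -0.0391
-> [0.47 0.   0.4 ] step mm 35.3 deg 4.17
[0.0238, -0.0257, -0.0042] rz -0.0727
[0.0256, -0.0239, -0.0042] rz -0.0727
[0.0273, -0.022, -0.0042] rz -0.0727
[0.0288, -0.02, -0.0042] rz -0.0727
[0.0302, -0.0178, -0.0042] rz -0.0727
[0.0314, -0.0156, -0.0042] rz -0.0727
[0.0324, -0.0133, -0.0042] rz -0.0727
[0.0333, -0.0109, -0.0042] rz -0.0727
[0.034, -0.0084, -0.0042] rz -0.0727
[0.0345, -0.0059, -0.0042] rz -0.0727
[0.0349, -0.0034, -0.0042] rz -0.0727
[0.035, -0.0009, -0.0042] rz -0.0727
```

View pics/crop.png

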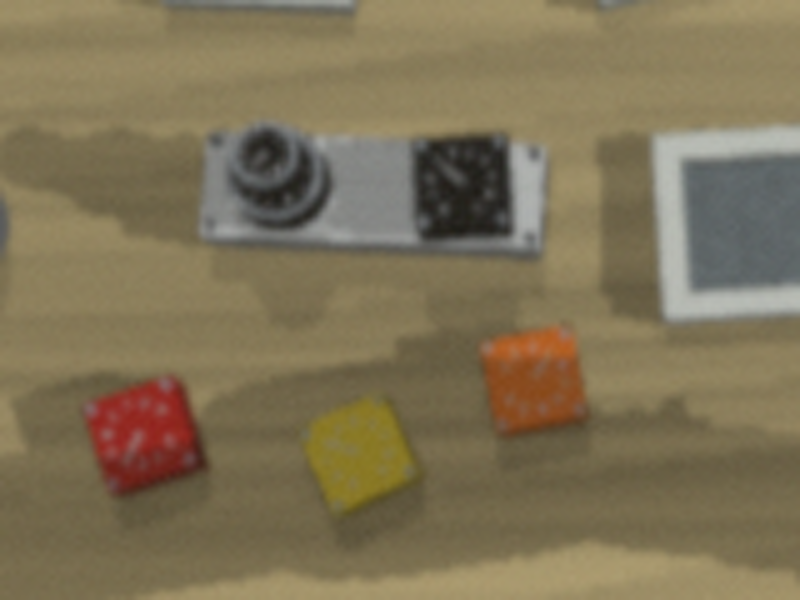

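The crop confirms it: the black square gauge is on the box at crop (463,187), with the round and small gauges at (275,170). The coloured ones on the table are look-alikes. Moving in for a wrist view.

Call:
{"method": "servo_tool", "body": {"plan": [{"linear": [0.03, -0.0115, -0.0095], "angular": [0, 0, -0.039], "grip": -1}, {"linear": [0.031, -0.01, -0.0095], "angular": [0, 0, -0.039], "grip": -1}, {"linear": [0.031, -0.009, -0.0095], "angular": [0, 0, -0.039], "grip": -1}, {"linear": [0.031, -0.008, -0.0095], "angular": [0, 0, -0.039], "grip": -1}, {"linear": [0.032, -0.0065, -0.0095], "angular": [0, 0, -0.039], "grip": -1}]}}

```text
t: 1.77
tcp_pos: [0.3241, -0.5186, 0.3038]
eef_rot: [0.0, 0.968, 0.249, -0.0]
force: [0.8, -0.5, -0.2]
gripper_width: 0.0881
gripper_force: 0.0
```

Call:
{"method": "servo_tool", "body": {"plan": [{"linear": [0.032, -0.005, -0.0095], "angular": [0, 0, -0.039], "grip": -1}, {"linear": [0.032, -0.004, -0.0095], "angular": [0, 0, -0.039], "grip": -1}, {"linear": [0.032, -0.003, -0.0095], "angular": [0, 0, -0.039], "grip": -1}, {"linear": [0.032, -0.0015, -0.0095], "angular": [0, 0, -0.039], "grip": -1}, {"linear": [0.032, 0, -0.0095], "angular": [0, 0, -0.039], "grip": -1}]}}

```text
t: 2.18
tcp_pos: [0.4509, -0.4194, 0.3514]
eef_rot: [0.0, 0.94, 0.342, 0.0]
force: [-0.1, -0.8, 0.1]
gripper_width: 0.0883
gripper_force: 0.0
```

Call:
{"method": "servo_tool", "body": {"plan": [{"linear": [0.024, -0.0255, -0.004], "angular": [0, 0, -0.073], "grip": -1}, {"linear": [0.0255, -0.024, -0.004], "angular": [0, 0, -0.073], "grip": -1}, {"linear": [0.027, -0.022, -0.004], "angular": [0, 0, -0.073], "grip": -1}, {"linear": [0.029, -0.02, -0.004], "angular": [0, 0, -0.073], "grip": -1}, {"linear": [0.03, -0.018, -0.004], "angular": [0, 0, -0.073], "grip": -1}]}}

```text
t: 2.6
tcp_pos: [0.4582, -0.244, 0.371]
eef_rot: [0.0, 0.861, 0.508, -0.0]
force: [0.8, 0.4, 0.0]
gripper_width: 0.0881
gripper_force: 0.0
```

Call:
{"method": "servo_tool", "body": {"plan": [{"linear": [0.0315, -0.0155, -0.004], "angular": [0, 0, -0.073], "grip": -1}, {"linear": [0.0325, -0.0135, -0.004], "angular": [0, 0, -0.073], "grip": -1}, {"linear": [0.033, -0.011, -0.004], "angular": [0, 0, -0.073], "grip": -1}, {"linear": [0.034, -0.0085, -0.004], "angular": [0, 0, -0.073], "grip": -1}, {"linear": [0.0345, -0.006, -0.004], "angular": [0, 0, -0.073], "grip": -1}]}}

```text
t: 3.02
tcp_pos: [0.4659, -0.0691, 0.3912]
eef_rot: [0.0, 0.755, 0.656, 0.0]
force: [1.1, 1.0, 0.2]
gripper_width: 0.0879
gripper_force: 0.0
```

Call:
{"method": "servo_tool", "body": {"plan": [{"linear": [0.035, -0.0035, -0.004], "angular": [0, 0, -0.073], "grip": -1}, {"linear": [0.035, -0.001, -0.004], "angular": [0, 0, -0.073], "grip": -1}, {"linear": [0.04, 0, 0], "angular": [0, 0, 0], "grip": -1}, {"linear": [0.04, 0, 0], "angular": [0, 0, 0], "grip": -1}, {"linear": [0.0, 0, 0], "angular": [0, 0, 0], "grip": -1}]}}

```text
t: 3.43
tcp_pos: [0.468, 0.088, 0.3995]
eef_rot: [-0.001, 0.702, 0.712, 0.002]
force: [-0.2, 1.4, 0.4]
gripper_width: 0.0882
gripper_force: 0.0
```

```bash
cat > look.py <<'E'
from h import *
import sys
im,d,K,T=snap("wrist"); P=pts(d,K,T); nm=sys.argv[1]; cv2.imwrite(f"pics/{nm}.png",im); np.savez(nm+".npz",im=im,d=d,P=P)
Z=dict(control_box=(.036,.048),square_gauge=(.075,.088),round_gauge=(.075,.088),small_gauge=(.115,.130))
for t in sys.argv[2:]:
    for r in nets.silhouettes("wrist",t)[:3]:
        m=cv2.dilate(r["region"].astype(np.uint8),np.ones((5,5)))>0
        z=Z.get(t,(.019,.032))
        try: print(t,round(r["conf"],2),np.round(r["position"]),fit(P,m,*z))
        except Exception as e: print(t,r["conf"],np.round(r["position"]),"none")
E
python3 look.py w1 control_box square_gauge round_gauge small_gauge round_foam small_foam long_foam
```

```text
control_box 0.38 [268. 165.] (array([450.8,  90.4]), array([67.1, 61.2]), 88.8, 337, 0.0426)
square_gauge 0.88 [163. 117.] (array([0., 0.]), array([0., 0.]), 0.0, 0, nan)
square_gauge 0.82 [197. 186.] (array([0., 0.]), array([0., 0.]), 0.0, 0, nan)
square_gauge 0.66 [263.  93.] (array([458.5, 194.8]), array([52.4, 53. ]), 46.7, 784, 0.0832)
round_gauge 0.86 [262.  90.] (array([458.5, 194.8]), array([52.4, 53. ]), 46.7, 784, 0.0832)
small_gauge 0.69 [271.  81.] (array([460.5, 194. ]), array([35.1, 35. ]), 44.9, 932, 0.1234)
small_gauge 0.21 [265. 164.] (array([0., 0.]), array([0., 0.]), 0.0, 0, nan)
round_foam 0.66 [384. 234.] (array([632.6, -22. ]), array([110.7, 111.2]), 14.9, 3219, 0.0256)
small_foam 0.8 [398.  75.] (array([624.4, 211.5]), array([110.3, 111.3]), 86.7, 6372, 0.0256)
long_foam 0.75 [259. 279.] (array([ 438.4, -131.6]), array([106.1, 237.4]), 2.3, 2866, 0.0256)
long_foam 0.71 [400.  71.] (array([624.4, 211.5]), array([110.3, 111.3]), 86.7, 6372, 0.0256)
  return _methods._mean(a, axis=axis, dtype=dtype,
  ret = ret.dtype.type(ret / rcount)
```

View pics/w1.png

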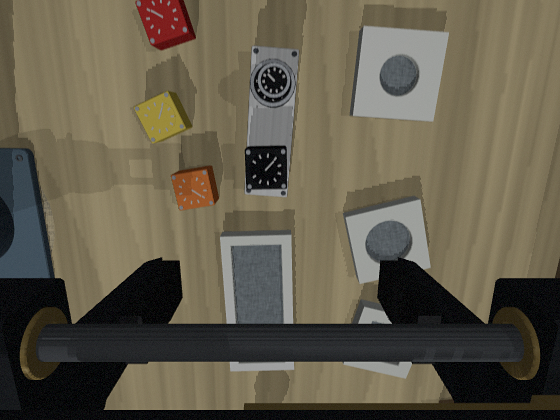

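The wrist view shows the stack upright: the small/round pair at (272,82) and the black square at (267,168). The foams are small (400,75), round (388,240), long (258,300) and square, partly hidden, at (385,340). Next, the square gauge and box from depth.

Run:
```python
from h import *
for n in("w1","top0"):
    P=np.load(n+".npz")["P"]; X,Y=P[...,0],P[...,1]
    reg=lambda x0,x1,y0,y1:(X>x0)&(X<x1)&(Y>y0)&(Y<y1)
    print(n,"square",fit(P,reg(.40,.51,.03,.145),.076,.09)); print("round",fit(P,reg(.40,.51,.145,.25),.076,.09)); print("small",fit(P,reg(.40,.51,.145,.25),.116,.13))
    print("box",fit(P,reg(.405,.50,.03,.26),.036,.05))
    for t,b in dict(piston=(.40,.52,.33,.46),strainer=(.38,.5,-.44,-.31)).items(): 
        try: print(t,fit(P,reg(*b),.03,.1))
        except Exception as e: print(t,e)
go((.46,.195,.26,90,4),(.46,.195,.160,90,5),(.46,.195,.114,90,5))
```

```text
w1 square (array([450.8,  94. ]), array([51.3, 51.6]), 1.0, 1728, 0.083)
round (array([458.5, 194.8]), array([52.4, 53. ]), 46.7, 784, 0.0832)
small (array([460.5, 194. ]), array([35.1, 35. ]), 44.9, 930, 0.1234)
box (array([455. , 145.7]), array([190.2,  60. ]), 86.4, 3245, 0.0426)
piston (array([0., 0.]), array([0., 0.]), 0.0, 0, nan)
strainer (array([0., 0.]), array([0., 0.]), 0.0, 0, nan)
top0 square (array([451.8,  96.9]), array([53. , 52.2]), 2.4, 361, 0.0832)
round (array([454.9, 196. ]), array([44.5, 52.9]), 24.3, 141, 0.083)
small (array([460.9, 196.7]), array([33.4, 35.2]), 40.5, 148, 0.1233)
box (array([455.8, 148.8]), array([189.9,  60.9]), 86.4, 731, 0.0425)
piston (array([446.5, 395.8]), array([72.2, 70.5]), 52.8, 642, 0.068)
strainer (array([ 445.7, -383.7]), array([58.6, 58. ]), 6.1, 421, 0.0768)
at [0.4693 0.0781 0.3986] yaw 89.97 tilt [-2.e-04 -3.e-04 -1.e+00]
-> [0.46  0.195 0.26 ] step mm 45.4 deg 0.01
[0.0292, -0.0023, 0.0347] rz -0.0001
[0.0292, -0.0023, 0.0347] rz -0.0001
[0.0292, -0.0023, 0.0347] rz -0.0001
[0.0292, -0.0023, 0.0347] rz -0.0001
-> [0.46  0.195 0.16 ] step mm 20.0 deg -0.0
[0.0, 0.0, 0.02] rz 0.0
[0.0, 0.0, 0.02] rz 0.0
[0.0, 0.0, 0.02] rz 0.0
[0.0, 0.0, 0.02] rz 0.0
[0.0, 0.0, 0.02] rz 0.0
-> [0.46  0.195 0.114] step mm 9.2 deg -0.0
[0.0, 0.0, 0.0092] rz 0.0
[0.0, 0.0, 0.0092] rz 0.0
[0.0, 0.0, 0.0092] rz 0.0
[0.0, 0.0, 0.0092] rz 0.0
[0.0, 0.0, 0.0092] rz 0.0
  return _methods._mean(a, axis=axis, dtype=dtype,
  ret = ret.dtype.type(ret / rcount)
```

Call:
{"method": "servo_tool", "body": {"plan": [{"linear": [0.0235, -0.0017, 0.03], "angular": [0, 0, 0], "grip": -1}, {"linear": [0.0235, -0.0017, 0.03], "angular": [0, 0, 0], "grip": -1}, {"linear": [0.0235, -0.0017, 0.03], "angular": [0, 0, 0], "grip": -1}, {"linear": [0.0235, -0.0017, 0.03], "angular": [0, 0, 0], "grip": -1}, {"linear": [0.0235, -0.0017, 0.02], "angular": [0, 0, 0], "grip": -1}]}}

```text
t: 4.25
tcp_pos: [0.4596, 0.1965, 0.2561]
eef_rot: [-0.0, 0.707, 0.707, -0.001]
force: [0.5, -0.2, 0.8]
gripper_width: 0.0881
gripper_force: 0.0
```

Call:
{"method": "servo_tool", "body": {"plan": [{"linear": [0, 0, 0.02], "angular": [0, 0, 0], "grip": -1}, {"linear": [0, 0, 0.02], "angular": [0, 0, 0], "grip": -1}, {"linear": [0, 0, 0.01], "angular": [0, 0, 0], "grip": -1}, {"linear": [0, 0, 0], "angular": [0, 0, 0], "grip": -1}, {"linear": [0, 0, 0], "angular": [0, 0, 0], "grip": -1}]}}

```text
t: 4.67
tcp_pos: [0.4607, 0.1964, 0.2089]
eef_rot: [-0.0, 0.707, 0.707, -0.0]
force: [0.5, 0.7, 1.5]
gripper_width: 0.088
gripper_force: 0.0
```

Run:
```python
from h import *
im,d,K,T=snap("wrist"); P=pts(d,K,T); X,Y=P[...,0],P[...,1]
m=(X>.40)&(X<.52)&(Y>.14)&(Y<.25)
print("small",fit(P,m,.116,.13),"round",fit(P,m,.076,.09))
go((.4605,.1955,.115,90,6))
```

```text
small (array([460.6, 194.9]), array([35.1, 35.1]), 23.1, 2415, 0.1233) round (array([457.4, 200.8]), array([53.3, 41.8]), 9.6, 1627, 0.0832)
at [0.4611 0.1967 0.2096] yaw 90.05 tilt [ 1.1e-03  3.0e-04 -1.0e+00]
-> [0.4605 0.1955 0.115 ] step mm 15.8 deg -0.01
[-0.0002, -0.0001, 0.0158] rz 0.0001
[-0.0002, -0.0001, 0.0158] rz 0.0001
[-0.0002, -0.0001, 0.0158] rz 0.0001
[-0.0002, -0.0001, 0.0158] rz 0.0001
[-0.0002, -0.0001, 0.0158] rz 0.0001
[-0.0002, -0.0001, 0.0158] rz 0.0001
```

Aligned to about 1 mm. Descend and grip.

Call:
{"method": "servo_tool", "body": {"plan": [{"linear": [-0.001, 0, 0.02], "angular": [0, 0, 0], "grip": -1}, {"linear": [0, 0, 0.02], "angular": [0, 0, 0], "grip": -1}, {"linear": [0, 0, 0.02], "angular": [0, 0, 0], "grip": -1}, {"linear": [0, 0, 0.02], "angular": [0, 0, 0], "grip": -1}, {"linear": [0, 0, 0.014], "angular": [0, 0, 0], "grip": -1}]}}

```text
t: 5.13
tcp_pos: [0.4612, 0.1956, 0.1147]
eef_rot: [0.0, 0.707, 0.707, 0.001]
force: [-0.4, -0.5, 1.0]
gripper_width: 0.0881
gripper_force: 0.0
```

Call:
{"method": "servo_tool", "body": {"plan": [{"linear": [0, 0, 0], "angular": [0, 0, 0], "grip": 1}, {"linear": [0, 0, 0], "angular": [0, 0, 0], "grip": 1}, {"linear": [0, 0, 0], "angular": [0, 0, 0], "grip": 1}, {"linear": [0, 0, 0], "angular": [0, 0, 0], "grip": 1}, {"linear": [0, 0, 0], "angular": [0, 0, 0], "grip": 1}]}}

```text
t: 5.55
tcp_pos: [0.4612, 0.1962, 0.1159]
eef_rot: [0.0, 0.706, 0.708, 0.001]
force: [0.2, 0.3, 0.9]
gripper_width: 0.0567
gripper_force: 0.0
```

Call:
{"method": "servo_tool", "body": {"plan": [{"linear": [0, 0, 0], "angular": [0, 0, 0], "grip": 1}, {"linear": [0, 0, 0], "angular": [0, 0, 0], "grip": 1}, {"linear": [0, 0, 0], "angular": [0, 0, 0], "grip": 1}, {"linear": [0, 0, 0], "angular": [0, 0, 0], "grip": 1}, {"linear": [0, 0, 0], "angular": [0, 0, 0], "grip": 1}]}}

```text
t: 5.97
tcp_pos: [0.4605, 0.196, 0.1149]
eef_rot: [0.0, 0.706, 0.708, 0.0]
force: [-0.3, -0.4, 4.8]
gripper_width: 0.0355
gripper_force: 30.0
```

Call:
{"method": "servo_tool", "body": {"plan": [{"linear": [0, 0, -0.005], "angular": [0, 0, 0], "grip": 1}, {"linear": [0, 0, -0.015], "angular": [0, 0, 0], "grip": 1}, {"linear": [0, 0, -0.02], "angular": [0, 0, 0], "grip": 1}, {"linear": [0.001, 0.015, -0.02], "angular": [0, 0, 0], "grip": 1}, {"linear": [0.0035, 0.029, 0], "angular": [0, 0, 0], "grip": 1}]}}

```text
t: 6.38
tcp_pos: [0.5037, 0.2014, 0.1781]
eef_rot: [0.001, 0.705, 0.709, 0.001]
force: [1.4, 1.6, -1.9]
gripper_width: 0.0351
gripper_force: 30.0
```

Call:
{"method": "servo_tool", "body": {"plan": [{"linear": [0.004, 0.03, 0], "angular": [0, 0, 0], "grip": 1}, {"linear": [0.004, 0.03, 0], "angular": [0, 0, 0], "grip": 1}, {"linear": [0.004, 0.03, 0], "angular": [0, 0, 0], "grip": 1}, {"linear": [0.002, 0.02, 0.01], "angular": [0, 0, 0], "grip": 1}, {"linear": [0, 0.01, 0.015], "angular": [0, 0, 0], "grip": 1}]}}

```text
t: 6.8
tcp_pos: [0.6278, 0.2152, 0.1507]
eef_rot: [0.001, 0.707, 0.707, 0.002]
force: [0.4, -0.0, -1.6]
gripper_width: 0.0353
gripper_force: 30.0
```

Call:
{"method": "servo_tool", "body": {"plan": [{"linear": [0, 0, 0.02], "angular": [0, 0, 0], "grip": 1}, {"linear": [0, 0, 0.02], "angular": [0, 0, 0], "grip": 1}, {"linear": [0, 0, 0.02], "angular": [0, 0, 0], "grip": 1}, {"linear": [0, 0, 0], "angular": [0, 0, 0], "grip": 1}, {"linear": [0, 0, 0], "angular": [0, 0, 0], "grip": 1}]}}

```text
t: 7.22
tcp_pos: [0.6234, 0.2144, 0.0889]
eef_rot: [-0.001, 0.706, 0.708, -0.001]
force: [-0.4, 0.1, -0.3]
gripper_width: 0.0353
gripper_force: 30.0
```

Run:
```python
from h import *
im,d,K,T=snap("wrist"); P=pts(d,K,T); X,Y=P[...,0],P[...,1]
print("foam",fit(P,(X>.54)&(X<.71)&(Y>.12)&(Y<.31),.019,.032), status.observe()["gripper_width"])
cv2.imwrite("pics/w2.png",im)
go((.6248,.2135,.048,90,4))
```

```text
foam (array([624.2, 213.6]), array([106.2, 110.7]), 86.9, 18619, 0.0256) 0.035023380270762926
at [0.6244 0.215  0.0903] yaw 90.12 tilt [-2.e-04  3.e-04 -1.e+00]
-> [0.6248 0.2135 0.048 ] step mm 10.6 deg -0.03
[-0.0004, 0.0001, 0.0106] rz 0.0005
[-0.0004, 0.0001, 0.0106] rz 0.0005
[-0.0004, 0.0001, 0.0106] rz 0.0005
[-0.0004, 0.0001, 0.0106] rz 0.0005
```

View pics/w2.png

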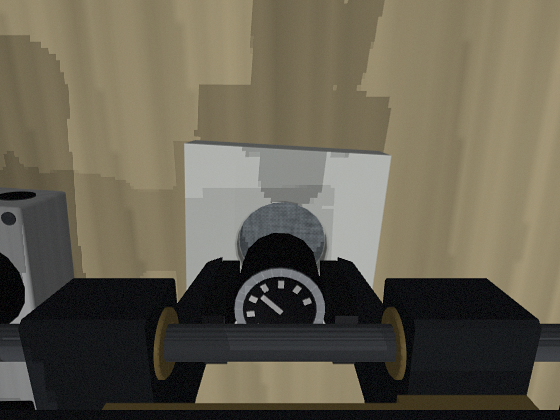

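The small gauge is held upright at (280,300), over the round recess at (282,235). Lower it and release, opening the fingers and then rising straight up.

Call:
{"method": "servo_tool", "body": {"plan": [{"linear": [-0.001, 0, 0.015], "angular": [0, 0, 0], "grip": 1}, {"linear": [0, 0, 0.014], "angular": [0, 0, 0], "grip": 1}, {"linear": [0, 0, 0.008], "angular": [0, 0, 0], "grip": 1}, {"linear": [0, 0, 0.005], "angular": [0, 0, 0], "grip": 1}, {"linear": [0, 0, 0], "angular": [0, 0, 0], "grip": 1}]}}

```text
t: 7.68
tcp_pos: [0.624, 0.2137, 0.0475]
eef_rot: [-0.0, 0.706, 0.708, -0.001]
force: [0.6, 0.1, -2.2]
gripper_width: 0.0354
gripper_force: 30.0
```

Call:
{"method": "servo_tool", "body": {"plan": [{"linear": [0, 0, 0], "angular": [0, 0, 0], "grip": 1}]}}

```text
t: 7.77
tcp_pos: [0.6242, 0.2139, 0.0475]
eef_rot: [-0.0, 0.706, 0.708, -0.0]
force: [-1.3, -0.5, 0.2]
gripper_width: 0.0353
gripper_force: 30.0
```

Call:
{"method": "servo_tool", "body": {"plan": [{"linear": [0, 0, 0], "angular": [0, 0, 0], "grip": -1}, {"linear": [0, 0, 0], "angular": [0, 0, 0], "grip": -1}, {"linear": [0, 0, 0], "angular": [0, 0, 0], "grip": -1}, {"linear": [0, 0, 0], "angular": [0, 0, 0], "grip": -1}, {"linear": [0, 0, 0], "angular": [0, 0, 0], "grip": -1}]}}

```text
t: 8.18
tcp_pos: [0.6244, 0.2138, 0.0477]
eef_rot: [0.0, 0.706, 0.708, 0.0]
force: [0.1, -0.3, -0.3]
gripper_width: 0.0666
gripper_force: 0.0
```

Call:
{"method": "servo_tool", "body": {"plan": [{"linear": [0, 0, -0.02], "angular": [0, 0, 0], "grip": -1}, {"linear": [0, 0, -0.035], "angular": [0, 0, 0], "grip": -1}, {"linear": [0, 0, -0.035], "angular": [0, 0, 0], "grip": -1}, {"linear": [0, 0, -0.035], "angular": [0, 0, 0], "grip": -1}, {"linear": [-0.0035, -0.033, 0], "angular": [0, 0, 0], "grip": -1}]}}

```text
t: 8.6
tcp_pos: [0.5997, 0.2123, 0.1805]
eef_rot: [0.003, 0.708, 0.706, 0.008]
force: [1.2, 0.9, 1.1]
gripper_width: 0.0881
gripper_force: 0.0
```

Call:
{"method": "servo_tool", "body": {"plan": [{"linear": [-0.0035, -0.033, 0], "angular": [0, 0, 0], "grip": -1}, {"linear": [-0.0035, -0.033, 0], "angular": [0, 0, 0], "grip": -1}, {"linear": [-0.0035, -0.033, 0], "angular": [0, 0, 0], "grip": -1}, {"linear": [-0.0035, -0.033, 0], "angular": [0, 0, 0], "grip": -1}, {"linear": [0, 0, 0], "angular": [0, 0, 0], "grip": -1}]}}

```text
t: 9.02
tcp_pos: [0.4527, 0.1949, 0.172]
eef_rot: [-0.0, 0.705, 0.709, -0.003]
force: [0.1, -0.5, -0.8]
gripper_width: 0.0882
gripper_force: 0.0
```

Call:
{"method": "servo_tool", "body": {"plan": [{"linear": [0, 0, 0], "angular": [0, 0, 0], "grip": -1}]}}

```text
t: 9.1
tcp_pos: [0.4582, 0.1957, 0.173]
eef_rot: [0.0, 0.706, 0.708, -0.0]
force: [0.8, 0.3, -0.5]
gripper_width: 0.0881
gripper_force: 0.0
```

Run:
```python
from h import *
im,d,K,T=snap("wrist"); P=pts(d,K,T); X,Y=P[...,0],P[...,1]
print("round",fit(P,(X>.40)&(X<.51)&(Y>.15)&(Y<.25),.076,.09), status.observe()["gripper_width"])
im,d,K,T=snap("top"); P=pts(d,K,T); X,Y=P[...,0],P[...,1]; cv2.imwrite("pics/t3.png",cv2.resize(im[110:240,150:350],None,fx=4,fy=4))
print("small",fit(P,(X>.56)&(X<.69)&(Y>.15)&(Y<.28),.04,.07))
go((.4585,.196,.075,90,5))
```

```text
round (array([458.3, 195.1]), array([53.5, 53. ]), 58.0, 5223, 0.0833) 0.08800853252691954
small (array([630.5, 210.9]), array([34.3, 19.6]), 51.0, 71, 0.0561)
at [0.4607 0.1961 0.1732] yaw 90.08 tilt [ 1.7e-03  7.0e-04 -1.0e+00]
-> [0.4585 0.196  0.075 ] step mm 19.6 deg -0.02
[-0.0, -0.0004, 0.0196] rz 0.0003
[-0.0, -0.0004, 0.0196] rz 0.0003
[-0.0, -0.0004, 0.0196] rz 0.0003
[-0.0, -0.0004, 0.0196] rz 0.0003
[-0.0, -0.0004, 0.0196] rz 0.0003
```

View pics/t3.png

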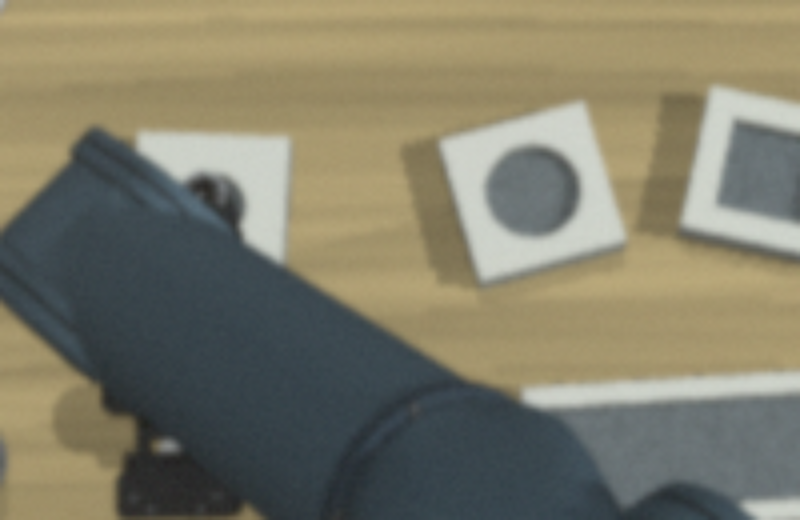

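The crop shows the arm over the stack and the small gauge standing in its foam at crop (215,195). Its top is at 56 mm, so it is seated. Now the round gauge.

Call:
{"method": "servo_tool", "body": {"plan": [{"linear": [0, -0.001, 0.02], "angular": [0, 0, 0], "grip": -1}, {"linear": [0, 0, 0.02], "angular": [0, 0, 0], "grip": -1}, {"linear": [0, 0, 0.02], "angular": [0, 0, 0], "grip": -1}, {"linear": [0, 0, 0.02], "angular": [0, 0, 0], "grip": -1}, {"linear": [0, 0, 0.018], "angular": [0, 0, 0], "grip": -1}]}}

```text
t: 9.62
tcp_pos: [0.46, 0.1962, 0.0734]
eef_rot: [0.0, 0.707, 0.707, 0.0]
force: [0.2, -0.5, 0.2]
gripper_width: 0.0877
gripper_force: 0.0
```

Call:
{"method": "servo_tool", "body": {"plan": [{"linear": [0, 0, 0], "angular": [0, 0, 0], "grip": 1}, {"linear": [0, 0, 0], "angular": [0, 0, 0], "grip": 1}, {"linear": [0, 0, 0], "angular": [0, 0, 0], "grip": 1}, {"linear": [0, 0, 0], "angular": [0, 0, 0], "grip": 1}, {"linear": [0, 0, 0], "angular": [0, 0, 0], "grip": 1}]}}

```text
t: 10.03
tcp_pos: [0.4594, 0.1963, 0.0757]
eef_rot: [0.0, 0.707, 0.708, 0.001]
force: [0.4, -0.2, -0.6]
gripper_width: 0.0572
gripper_force: 0.0
```

Call:
{"method": "servo_tool", "body": {"plan": [{"linear": [0, 0, 0], "angular": [0, 0, 0], "grip": 1}, {"linear": [0, 0, 0], "angular": [0, 0, 0], "grip": 1}, {"linear": [0, 0, 0], "angular": [0, 0, 0], "grip": 1}]}}

```text
t: 10.28
tcp_pos: [0.4591, 0.1962, 0.0756]
eef_rot: [0.0, 0.706, 0.708, 0.001]
force: [-0.5, -1.0, 6.0]
gripper_width: 0.0528
gripper_force: 30.0
```

Call:
{"method": "servo_tool", "body": {"plan": [{"linear": [0, 0, -0.005], "angular": [0, 0, 0], "grip": 1}, {"linear": [0, 0, -0.015], "angular": [0, 0, 0], "grip": 1}, {"linear": [0, 0, -0.025], "angular": [0, 0, 0], "grip": 1}, {"linear": [0, 0.01, -0.025], "angular": [0, 0, 0], "grip": 1}, {"linear": [-0.015, 0.02, -0.01], "angular": [0, 0, 0], "grip": 1}]}}

```text
t: 10.7
tcp_pos: [0.4873, 0.1849, 0.1578]
eef_rot: [-0.001, 0.704, 0.71, 0.002]
force: [0.8, 1.6, -2.5]
gripper_width: 0.0531
gripper_force: 30.0
```

Call:
{"method": "servo_tool", "body": {"plan": [{"linear": [-0.029, 0.022, 0], "angular": [0, 0, 0], "grip": 1}, {"linear": [-0.029, 0.022, 0], "angular": [0, 0, 0], "grip": 1}, {"linear": [-0.029, 0.022, 0], "angular": [0, 0, 0], "grip": 1}, {"linear": [-0.029, 0.022, 0], "angular": [0, 0, 0], "grip": 1}, {"linear": [-0.029, 0.022, 0], "angular": [0, 0, 0], "grip": 1}]}}

```text
t: 11.12
tcp_pos: [0.599, 0.0343, 0.1547]
eef_rot: [-0.0, 0.706, 0.708, -0.0]
force: [0.3, 0.8, -2.5]
gripper_width: 0.0538
gripper_force: 30.0
```

Call:
{"method": "servo_tool", "body": {"plan": [{"linear": [-0.028, 0.018, 0], "angular": [0, 0, 0], "grip": 1}, {"linear": [-0.019, 0.01, 0.01], "angular": [0, 0, 0], "grip": 1}, {"linear": [-0.0095, 0.006, 0.02], "angular": [0, 0, 0], "grip": 1}, {"linear": [0, 0, 0.02], "angular": [0, 0, 0], "grip": 1}, {"linear": [0, 0, 0], "angular": [0, 0, 0], "grip": 1}]}}

```text
t: 11.53
tcp_pos: [0.6298, -0.022, 0.1006]
eef_rot: [-0.002, 0.707, 0.707, -0.003]
force: [-1.5, -0.2, -3.9]
gripper_width: 0.0537
gripper_force: 30.0
```

Call:
{"method": "servo_tool", "body": {"plan": [{"linear": [0, 0, 0], "angular": [0, 0, 0], "grip": 1}]}}

```text
t: 11.62
tcp_pos: [0.6314, -0.0199, 0.1038]
eef_rot: [-0.001, 0.706, 0.708, -0.001]
force: [-0.4, 0.8, -3.0]
gripper_width: 0.0536
gripper_force: 30.0
```

Run:
```python
from h import *
im,d,K,T=snap("wrist"); P=pts(d,K,T); X,Y=P[...,0],P[...,1]
q=(X>.54)&(X<.71)&(Y>-.1)&(Y<.07)
print("foam",fit(P,q,.019,.032),"held",fit(P,(X>.54)&(X<.71)&(Y>-.1)&(Y<.07),.08,.16), status.observe()["gripper_width"])
go((.633,-.0205,.049,90,4))
im,d,K,T=snap("scene"); cv2.imwrite("pics/s4.png",cv2.resize(im[140:400,130:480],None,fx=2,fy=2))
```

```text
foam (array([630.1, -13.7]), array([110.4,  92.4]), 14.9, 13740, 0.0256) held (array([631.3, -17.2]), array([116.4,  62.4]), 0.1, 23422, 0.1118) 0.053635624754942934
at [ 0.6324 -0.0193  0.1051] yaw 90.17 tilt [-7.e-04  8.e-04 -1.e+00]
-> [ 0.633  -0.0205  0.049 ] step mm 14.0 deg -0.04
[-0.0003, 0.0001, 0.014] rz 0.0007
[-0.0003, 0.0001, 0.014] rz 0.0007
[-0.0003, 0.0001, 0.014] rz 0.0007
[-0.0003, 0.0001, 0.014] rz 0.0007
```

Call:
{"method": "servo_tool", "body": {"plan": [{"linear": [-0.001, 0, 0.02], "angular": [0, 0, 0], "grip": 1}, {"linear": [0, 0, 0.018], "angular": [0, 0, 0], "grip": 1}, {"linear": [0, 0, 0.01], "angular": [0, 0, 0], "grip": 1}, {"linear": [0, 0, 0.006], "angular": [0, 0, 0], "grip": 1}, {"linear": [0, 0, 0.002], "angular": [0, 0, 0], "grip": 1}]}}

```text
t: 12.13
tcp_pos: [0.6327, -0.0208, 0.0487]
eef_rot: [-0.0, 0.706, 0.708, -0.0]
force: [-6.4, -0.1, 10.3]
gripper_width: 0.0534
gripper_force: 30.0
```

Call:
{"method": "servo_tool", "body": {"plan": [{"linear": [0, 0, 0], "angular": [0, 0, 0], "grip": 1}, {"linear": [0, 0, 0], "angular": [0, 0, 0], "grip": 1}]}}

```text
t: 12.3
tcp_pos: [0.6336, -0.0209, 0.0497]
eef_rot: [0.001, 0.706, 0.708, 0.001]
force: [0.4, -0.5, -2.8]
gripper_width: 0.0536
gripper_force: 30.0
```

Call:
{"method": "servo_tool", "body": {"plan": [{"linear": [0, 0, 0.0005], "angular": [0, 0, 0], "grip": -1}, {"linear": [0, 0, 0], "angular": [0, 0, 0], "grip": -1}, {"linear": [0, 0, 0], "angular": [0, 0, 0], "grip": -1}, {"linear": [0, 0, 0], "angular": [0, 0, 0], "grip": -1}, {"linear": [0, 0, -0.01], "angular": [0, 0, 0], "grip": -1}]}}

```text
t: 12.72
tcp_pos: [0.6317, -0.0213, 0.0571]
eef_rot: [-0.001, 0.706, 0.708, -0.001]
force: [-1.5, -0.4, 0.3]
gripper_width: 0.0847
gripper_force: 0.0
```

Call:
{"method": "servo_tool", "body": {"plan": [{"linear": [0, 0, -0.025], "angular": [0, 0, 0], "grip": -1}, {"linear": [0, 0, -0.035], "angular": [0, 0, 0], "grip": -1}, {"linear": [0, 0, -0.035], "angular": [0, 0, 0], "grip": -1}, {"linear": [0, 0, -0.03], "angular": [0, 0, 0], "grip": -1}, {"linear": [0.019, -0.03, 0], "angular": [0, 0, -0.005], "grip": -1}]}}

```text
t: 13.13
tcp_pos: [0.6108, -0.0057, 0.1908]
eef_rot: [0.006, 0.707, 0.707, 0.005]
force: [1.1, 0.6, -0.2]
gripper_width: 0.0882
gripper_force: 0.0
```

Call:
{"method": "servo_tool", "body": {"plan": [{"linear": [0.019, -0.03, 0], "angular": [0, 0, -0.005], "grip": -1}, {"linear": [0.019, -0.03, 0], "angular": [0, 0, -0.005], "grip": -1}, {"linear": [0.019, -0.031, 0], "angular": [0, 0, -0.005], "grip": -1}, {"linear": [0.02, -0.03, 0], "angular": [0, 0, -0.005], "grip": -1}, {"linear": [0.02, -0.03, 0], "angular": [0, 0, -0.005], "grip": -1}]}}

```text
t: 13.55
tcp_pos: [0.4487, 0.0928, 0.184]
eef_rot: [0.001, 0.696, 0.718, 0.0]
force: [-1.0, 0.8, 0.2]
gripper_width: 0.0883
gripper_force: 0.0
```

Call:
{"method": "servo_tool", "body": {"plan": [{"linear": [0, 0, 0], "angular": [0, 0, 0], "grip": -1}, {"linear": [0, 0, 0], "angular": [0, 0, 0], "grip": -1}, {"linear": [0, 0, 0], "angular": [0, 0, 0], "grip": -1}]}}

```text
t: 13.8
tcp_pos: [0.451, 0.0919, 0.184]
eef_rot: [0.001, 0.696, 0.718, 0.0]
force: [-0.4, 0.2, 0.5]
gripper_width: 0.0882
gripper_force: 0.0
```

Run:
```python
from h import *
im,d,K,T=snap("wrist"); P=pts(d,K,T); X,Y=P[...,0],P[...,1]
print("square",fit(P,(X>.40)&(X<.51)&(Y>.04)&(Y<.15),.076,.09),"box",fit(P,(X>.40)&(X<.51)&(Y>.04)&(Y<.26),.037,.047), status.observe()["gripper_width"])
im,d,K,T=snap("scene"); P=pts(d,K,T); X,Y=P[...,0],P[...,1]; cv2.imwrite("pics/s5.png",cv2.resize(im[140:400,130:480],None,fx=2,fy=2))
for n,b in dict(round=(.57,.70,-.08,.04),small=(.57,.69,.15,.27)).items(): print(n,fit(P,(X>b[0])&(X<b[1])&(Y>b[2])&(Y<b[3]),.05,.07))
go((.451,.0955,.075,91.6,5))
```

```text
square (array([450.9,  94.1]), array([52.2, 51.6]), 1.9, 5723, 0.083) box (array([454.9, 145. ]), array([188.3,  60.1]), 86.4, 14731, 0.0426) 0.08785505318385647
round (array([634. , -20.4]), array([53.8, 50.9]), 59.7, 352, 0.0547)
small (array([624.7, 213.4]), array([34.4, 34.3]), 32.1, 243, 0.0546)
at [0.4514 0.0915 0.1836] yaw 91.74 tilt [ 1.1e-03  1.0e-04 -1.0e+00]
-> [0.451  0.0955 0.075 ] step mm 21.7 deg -0.03
[0.0008, -0.0001, 0.0217] rz 0.0005
[0.0008, -0.0001, 0.0217] rz 0.0005
[0.0008, -0.0001, 0.0217] rz 0.0005
[0.0008, -0.0001, 0.0217] rz 0.0005
[0.0008, -0.0001, 0.0217] rz 0.0005
```

View pics/s5.png

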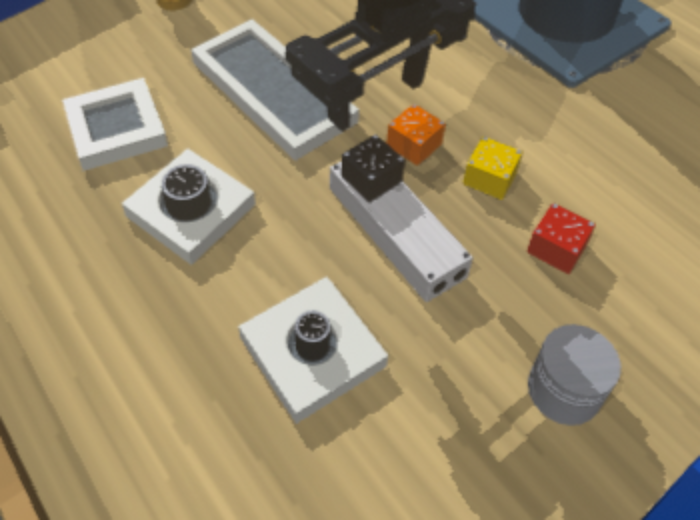

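The view shows the small gauge (312,335) and round gauge (187,190) seated in their recesses, with the black square still on the box (373,165). Now the square gauge.

Call:
{"method": "servo_tool", "body": {"plan": [{"linear": [0.0035, 0, 0.025], "angular": [0, 0, 0], "grip": -1}, {"linear": [0, 0, 0.025], "angular": [0, 0, 0], "grip": -1}, {"linear": [0, 0, 0.025], "angular": [0, 0, 0], "grip": -1}, {"linear": [0, 0, 0.02], "angular": [0, 0, 0], "grip": -1}, {"linear": [0, 0, 0.013], "angular": [0, 0, 0], "grip": -1}]}}

```text
t: 14.32
tcp_pos: [0.4501, 0.0947, 0.0731]
eef_rot: [-0.001, 0.696, 0.718, -0.001]
force: [-0.7, 0.4, -0.3]
gripper_width: 0.0883
gripper_force: 0.0
```

Call:
{"method": "servo_tool", "body": {"plan": [{"linear": [0, 0, 0], "angular": [0, 0, 0], "grip": 1}, {"linear": [0, 0, 0], "angular": [0, 0, 0], "grip": 1}, {"linear": [0, 0, 0], "angular": [0, 0, 0], "grip": 1}, {"linear": [0, 0, 0], "angular": [0, 0, 0], "grip": 1}, {"linear": [0, 0, 0], "angular": [0, 0, 0], "grip": 1}]}}

```text
t: 14.73
tcp_pos: [0.4509, 0.0956, 0.0761]
eef_rot: [0.001, 0.696, 0.718, 0.001]
force: [-0.0, 0.4, 0.6]
gripper_width: 0.057
gripper_force: 0.0
```

Call:
{"method": "servo_tool", "body": {"plan": [{"linear": [0, 0, 0], "angular": [0, 0, 0], "grip": 1}, {"linear": [0, 0, 0], "angular": [0, 0, 0], "grip": 1}, {"linear": [0, 0, 0], "angular": [0, 0, 0], "grip": 1}]}}

```text
t: 14.98
tcp_pos: [0.4507, 0.0956, 0.0759]
eef_rot: [0.001, 0.696, 0.718, 0.0]
force: [-1.2, -1.0, 6.8]
gripper_width: 0.0514
gripper_force: 30.0
```

Run:
```python
from h import *
f=np.load("top0.npz"); P=f["P"]; X,Y=P[...,0],P[...,1]
q=P[(X>.56)&(X<.73)&(Y>-.28)&(Y<-.1)&(P[...,2]>.010)&(P[...,2]<.018)]
print("sq foam floor",cv2.minAreaRect((q[:,:2]*1000).astype(np.float32)))
go((.451,.095,.15,91.7,4),(.644,-.194,.12,76,11))
```

```text
sq foam floor ((637.88818359375, -188.44810485839844), (109.2343978881836, 101.99894714355469), 79.03258514404297)
at [0.4507 0.0956 0.0759] yaw 91.82 tilt [ 1.5e-03 -1.0e-04 -1.0e+00]
-> [0.451 0.095 0.15 ] step mm 18.5 deg -0.03
[-0.0001, 0.0001, -0.0185] rz 0.0005
[-0.0001, 0.0001, -0.0185] rz 0.0005
[-0.0001, 0.0001, -0.0185] rz 0.0005
[-0.0001, 0.0001, -0.0185] rz 0.0005
-> [ 0.644 -0.194  0.12 ] step mm 31.7 deg -1.43
[-0.0268, 0.0168, 0.0027] rz 0.0249
[-0.0264, 0.0174, 0.0027] rz 0.0249
[-0.0259, 0.0181, 0.0027] rz 0.0249
[-0.0255, 0.0187, 0.0027] rz 0.0249
[-0.025, 0.0193, 0.0027] rz 0.0249
[-0.0245, 0.02, 0.0027] rz 0.0249
[-0.024, 0.0206, 0.0027] rz 0.0249
[-0.0235, 0.0212, 0.0027] rz 0.0249
[-0.0229, 0.0217, 0.0027] rz 0.0249
[-0.0224, 0.0223, 0.0027] rz 0.0249
[-0.0218, 0.0228, 0.0027] rz 0.0249
```

Call:
{"method": "servo_tool", "body": {"plan": [{"linear": [0, 0, -0.005], "angular": [0, 0, 0], "grip": 1}, {"linear": [0, 0, -0.015], "angular": [0, 0, 0], "grip": 1}, {"linear": [0, 0, -0.027], "angular": [0, 0, 0], "grip": 1}, {"linear": [0, 0, -0.027], "angular": [0, 0, 0], "grip": 1}, {"linear": [-0.027, 0.017, 0.0], "angular": [0, 0, 0.025], "grip": 1}]}}

```text
t: 15.4
tcp_pos: [0.4674, 0.075, 0.1534]
eef_rot: [0.0, 0.701, 0.713, 0.003]
force: [1.3, 0.9, -2.2]
gripper_width: 0.0519
gripper_force: 30.0
```

Call:
{"method": "servo_tool", "body": {"plan": [{"linear": [-0.0265, 0.0175, 0], "angular": [0, 0, 0.025], "grip": 1}, {"linear": [-0.026, 0.018, 0], "angular": [0, 0, 0.025], "grip": 1}, {"linear": [-0.0255, 0.0185, 0], "angular": [0, 0, 0.025], "grip": 1}, {"linear": [-0.025, 0.0195, 0], "angular": [0, 0, 0.025], "grip": 1}, {"linear": [-0.0245, 0.02, 0], "angular": [0, 0, 0.025], "grip": 1}]}}

```text
t: 15.82
tcp_pos: [0.5559, -0.0638, 0.1492]
eef_rot: [-0.0, 0.748, 0.664, -0.0]
force: [-0.0, 1.0, -2.9]
gripper_width: 0.0515
gripper_force: 30.0
```

Call:
{"method": "servo_tool", "body": {"plan": [{"linear": [-0.024, 0.0205, 0], "angular": [0, 0, 0.025], "grip": 1}, {"linear": [-0.0235, 0.021, 0], "angular": [0, 0, 0.025], "grip": 1}, {"linear": [-0.023, 0.022, 0.005], "angular": [0, 0, 0.025], "grip": 1}, {"linear": [-0.0225, 0.022, 0.01], "angular": [0, 0, 0.025], "grip": 1}, {"linear": [-0.022, 0.023, 0.015], "angular": [0, 0, 0.025], "grip": 1}]}}

```text
t: 16.23
tcp_pos: [0.6445, -0.1954, 0.1198]
eef_rot: [0.0, 0.788, 0.616, 0.0]
force: [0.6, 0.1, -2.8]
gripper_width: 0.0517
gripper_force: 30.0
```

Call:
{"method": "servo_tool", "body": {"plan": [{"linear": [0, 0, 0.01], "angular": [0, 0, 0], "grip": 1}, {"linear": [0, 0, 0], "angular": [0, 0, 0], "grip": 1}, {"linear": [0, 0, 0], "angular": [0, 0, 0], "grip": 1}, {"linear": [0, 0, 0], "angular": [0, 0, 0], "grip": 1}]}}

```text
t: 16.57
tcp_pos: [0.6434, -0.1922, 0.1096]
eef_rot: [-0.001, 0.787, 0.617, 0.0]
force: [0.2, 0.0, -1.7]
gripper_width: 0.0516
gripper_force: 30.0
```

Run:
```python
from h import *
go((.644,-.194,.049,76,4))
im,d,K,T=snap("wrist"); P=pts(d,K,T); X,Y=P[...,0],P[...,1]
print(fit(P,(X>.55)&(X<.74)&(Y>-.30)&(Y<-.1),.019,.032)); cv2.imwrite("pics/w6.png",im)
```

```text
at [ 0.6434 -0.1922  0.1096] yaw 76.19 tilt [-3.0e-04  1.3e-03 -1.0e+00]
-> [ 0.644 -0.194  0.049] step mm 15.2 deg -0.05
[-0.0004, 0.0003, 0.0152] rz 0.0008
[-0.0004, 0.0003, 0.0152] rz 0.0008
[-0.0004, 0.0003, 0.0152] rz 0.0008
[-0.0004, 0.0003, 0.0152] rz 0.0008
(array([ 648.3, -177.1]), array([ 72.1, 110.8]), 75.9, 11052, 0.0256)
```

View pics/w6.png

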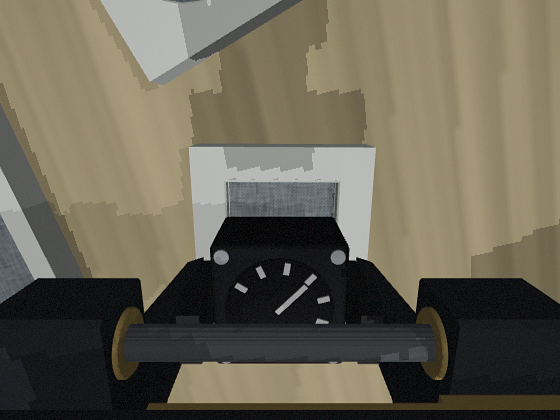

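The square gauge is held squarely at (280,290), with the recess at (283,200) aligned. Lower it.

Call:
{"method": "servo_tool", "body": {"plan": [{"linear": [-0.002, 0, 0.02], "angular": [0, 0, 0], "grip": 1}, {"linear": [0, 0, 0.018], "angular": [0, 0, 0], "grip": 1}, {"linear": [0, 0, 0.011], "angular": [0, 0, 0], "grip": 1}, {"linear": [0, 0, 0.007], "angular": [0, 0, 0], "grip": 1}, {"linear": [0, 0, 0.0035], "angular": [0, 0, 0], "grip": 1}]}}

```text
t: 17.03
tcp_pos: [0.6429, -0.1951, 0.0493]
eef_rot: [-0.0, 0.787, 0.617, -0.0]
force: [-0.5, 0.4, -2.0]
gripper_width: 0.0515
gripper_force: 30.0
```

Call:
{"method": "servo_tool", "body": {"plan": [{"linear": [0, 0, 0], "angular": [0, 0, 0], "grip": 1}, {"linear": [0, 0, 0], "angular": [0, 0, 0], "grip": 1}, {"linear": [0, 0, 0], "angular": [0, 0, 0], "grip": 1}]}}

```text
t: 17.28
tcp_pos: [0.6439, -0.1959, 0.0507]
eef_rot: [0.001, 0.788, 0.616, 0.0]
force: [-0.4, -0.3, -2.1]
gripper_width: 0.0517
gripper_force: 30.0
```

Call:
{"method": "servo_tool", "body": {"plan": [{"linear": [0, 0, 0.0015], "angular": [0, 0, 0], "grip": 1}, {"linear": [0, 0, 0], "angular": [0, 0, 0], "grip": 1}, {"linear": [0, 0, 0], "angular": [0, 0, 0], "grip": -1}, {"linear": [0, 0, 0], "angular": [0, 0, 0], "grip": -1}, {"linear": [0, 0, 0], "angular": [0, 0, 0], "grip": -1}]}}

```text
t: 17.7
tcp_pos: [0.6434, -0.1959, 0.0484]
eef_rot: [0.0, 0.788, 0.616, 0.0]
force: [-0.2, -0.7, 0.4]
gripper_width: 0.0694
gripper_force: 0.0
```

Call:
{"method": "servo_tool", "body": {"plan": [{"linear": [0, 0, 0], "angular": [0, 0, 0], "grip": -1}, {"linear": [0, 0, -0.01], "angular": [0, 0, 0], "grip": -1}, {"linear": [0, 0, -0.03], "angular": [0, 0, 0], "grip": -1}, {"linear": [0, 0, -0.04], "angular": [0, 0, 0], "grip": -1}, {"linear": [0, 0, -0.04], "angular": [0, 0, 0], "grip": -1}]}}

```text
t: 18.12
tcp_pos: [0.6424, -0.1955, 0.1695]
eef_rot: [-0.001, 0.787, 0.616, -0.0]
force: [1.4, -0.5, -0.1]
gripper_width: 0.0877
gripper_force: 0.0
```

Call:
{"method": "servo_tool", "body": {"plan": [{"linear": [0, 0, 0], "angular": [0, 0, 0], "grip": -1}, {"linear": [0, 0, 0], "angular": [0, 0, 0], "grip": -1}]}}

```text
t: 18.28
tcp_pos: [0.6452, -0.1961, 0.172]
eef_rot: [0.002, 0.788, 0.616, 0.002]
force: [-0.8, -0.3, -0.2]
gripper_width: 0.0877
gripper_force: 0.0
```

Run:
```python
from h import *
go((.4555,.147,.17,86.4,10))
```

```text
at [ 0.6452 -0.1961  0.172 ] yaw 76.07 tilt [ 0.0059 -0.0016 -1.    ]
-> [0.4555 0.147  0.17  ] step mm 39.2 deg 1.03
[0.0287, -0.0267, 0.0002] rz -0.018
[0.0292, -0.0261, 0.0002] rz -0.018
[0.0297, -0.0256, 0.0002] rz -0.018
[0.0301, -0.0251, 0.0002] rz -0.018
[0.0306, -0.0245, 0.0002] rz -0.018
[0.031, -0.024, 0.0002] rz -0.018
[0.0315, -0.0234, 0.0002] rz -0.018
[0.0319, -0.0228, 0.0002] rz -0.018
[0.0323, -0.0223, 0.0002] rz -0.018
[0.0327, -0.0217, 0.0002] rz -0.018
```

Call:
{"method": "servo_tool", "body": {"plan": [{"linear": [0.0285, -0.0265, 0], "angular": [0, 0, -0.018], "grip": -1}, {"linear": [0.029, -0.026, 0], "angular": [0, 0, -0.018], "grip": -1}, {"linear": [0.0295, -0.0255, 0], "angular": [0, 0, -0.018], "grip": -1}, {"linear": [0.03, -0.025, 0], "angular": [0, 0, -0.018], "grip": -1}, {"linear": [0.0305, -0.0245, 0], "angular": [0, 0, -0.018], "grip": -1}]}}

```text
t: 18.7
tcp_pos: [0.5466, -0.024, 0.1673]
eef_rot: [-0.001, 0.759, 0.651, -0.001]
force: [1.3, 1.2, -0.1]
gripper_width: 0.0882
gripper_force: 0.0
```

Call:
{"method": "servo_tool", "body": {"plan": [{"linear": [0.031, -0.024, 0], "angular": [0, 0, -0.018], "grip": -1}, {"linear": [0.0315, -0.0235, 0], "angular": [0, 0, -0.018], "grip": -1}, {"linear": [0.032, -0.023, 0], "angular": [0, 0, -0.018], "grip": -1}, {"linear": [0.0325, -0.0225, 0], "angular": [0, 0, -0.018], "grip": -1}, {"linear": [0.0325, -0.022, 0], "angular": [0, 0, -0.018], "grip": -1}]}}

```text
t: 19.12
tcp_pos: [0.4511, 0.1476, 0.1676]
eef_rot: [-0.0, 0.729, 0.685, -0.001]
force: [0.7, 0.8, 0.4]
gripper_width: 0.0878
gripper_force: 0.0
```

Call:
{"method": "servo_tool", "body": {"plan": [{"linear": [0, 0, 0], "angular": [0, 0, 0], "grip": -1}, {"linear": [0, 0, 0], "angular": [0, 0, 0], "grip": -1}, {"linear": [0, 0, 0], "angular": [0, 0, 0], "grip": -1}]}}

```text
t: 19.37
tcp_pos: [0.4529, 0.1458, 0.1677]
eef_rot: [-0.0, 0.729, 0.684, -0.001]
force: [-0.7, 0.1, -1.2]
gripper_width: 0.0883
gripper_force: 0.0
```

Run:
```python
from h import *
go((.4555,.147,.034,86.4,6))
im,d,K,T=snap("wrist"); P=pts(d,K,T); X,Y=P[...,0],P[...,1]
print("box",fit(P,(X>.40)&(X<.51)&(Y>.03)&(Y<.26),.037,.047))
im,d,K,T=snap("scene"); P=pts(d,K,T); X,Y=P[...,0],P[...,1]
print("scene box",fit(P,(X>.405)&(X<.51)&(Y>.03)&(Y<.26),.037,.047),"square",fit(P,(X>.57)&(X<.72)&(Y>-.27)&(Y<-.12),.05,.07),"long foam",fit(P,(X>.36)&(X<.52)&(Y>-.27)&(Y<.01),.019,.032),"sq foam",fit(P,(X>.55)&(X<.74)&(Y>-.28)&(Y<-.1),.019,.032))
```

```text
at [0.4529 0.1458 0.1677] yaw 86.38 tilt [-0.0011 -0.001  -1.    ]
-> [0.4555 0.147  0.034 ] step mm 22.3 deg 0.0
[0.0002, 0.0004, 0.0223] rz -0.0001
[0.0002, 0.0004, 0.0223] rz -0.0001
[0.0002, 0.0004, 0.0223] rz -0.0001
[0.0002, 0.0004, 0.0223] rz -0.0001
[0.0002, 0.0004, 0.0223] rz -0.0001
[0.0002, 0.0004, 0.0223] rz -0.0001
box (array([454.9, 146.1]), array([187.8,  60.2]), 86.4, 20155, 0.0426)
scene box (array([455.7, 146.8]), array([191.2,  61.5]), 86.6, 1755, 0.0407) square (array([ 643.6, -195.3]), array([55.7, 51.6]), 76.6, 313, 0.0542) long foam (array([ 438.8, -131. ]), array([108.4, 240.6]), 2.3, 879, 0.0235) sq foam (array([ 644.1, -193.7]), array([113.9, 110.4]), 76.7, 830, 0.0239)
```

The square gauge is seated (top 54 mm, centred within 2 mm, angle matching the foam). Now the box.

Call:
{"method": "servo_tool", "body": {"plan": [{"linear": [0.0005, 0.0025, 0.03], "angular": [0, 0, 0], "grip": -1}, {"linear": [0, 0, 0.035], "angular": [0, 0, 0], "grip": -1}, {"linear": [0, 0, 0.03], "angular": [0, 0, 0], "grip": -1}, {"linear": [0, 0, 0.025], "angular": [0, 0, 0], "grip": -1}, {"linear": [0, 0, 0.016], "angular": [0, 0, 0], "grip": -1}]}}

```text
t: 19.88
tcp_pos: [0.455, 0.1448, 0.0295]
eef_rot: [-0.0, 0.73, 0.683, -0.002]
force: [0.9, -0.5, 0.5]
gripper_width: 0.0881
gripper_force: 0.0
```

Call:
{"method": "servo_tool", "body": {"plan": [{"linear": [0, 0, 0], "angular": [0, 0, 0], "grip": 1}, {"linear": [0, 0, 0], "angular": [0, 0, 0], "grip": 1}, {"linear": [0, 0, 0], "angular": [0, 0, 0], "grip": 1}, {"linear": [0, 0, 0], "angular": [0, 0, 0], "grip": 1}, {"linear": [0, 0, 0], "angular": [0, 0, 0], "grip": 1}]}}

```text
t: 20.3
tcp_pos: [0.4561, 0.1469, 0.0333]
eef_rot: [0.0, 0.729, 0.684, 0.0]
force: [-2.5, -1.0, 4.7]
gripper_width: 0.0595
gripper_force: 30.0
```

Call:
{"method": "servo_tool", "body": {"plan": [{"linear": [0, 0, 0], "angular": [0, 0, 0], "grip": 1}, {"linear": [0, 0, 0], "angular": [0, 0, 0], "grip": 1}, {"linear": [0, 0, 0], "angular": [0, 0, 0], "grip": 1}]}}

```text
t: 20.55
tcp_pos: [0.456, 0.1469, 0.0333]
eef_rot: [0.0, 0.729, 0.684, 0.0]
force: [-0.9, -1.3, 7.7]
gripper_width: 0.0599
gripper_force: 30.0
```

Run:
```python
from h import *
go((.455,.1465,.11,86.4,4),(.439,-.1305,.11,92.3,9))
```

```text
at [0.456  0.1469 0.0333] yaw 86.36 tilt [ 1.2e-03 -2.0e-04 -1.0e+00]
-> [0.455  0.1465 0.11  ] step mm 19.2 deg 0.01
[-0.0001, -0.0003, -0.0192] rz -0.0002
[-0.0001, -0.0003, -0.0192] rz -0.0002
[-0.0001, -0.0003, -0.0192] rz -0.0002
[-0.0001, -0.0003, -0.0192] rz -0.0002
-> [ 0.439  -0.1305  0.11  ] step mm 30.8 deg 0.66
[-0.0308, 0.0002, -0.0] rz -0.0114
[-0.0308, -0.0002, -0.0] rz -0.0114
[-0.0308, -0.0005, -0.0] rz -0.0114
[-0.0308, -0.0009, -0.0] rz -0.0114
[-0.0308, -0.0013, -0.0] rz -0.0114
[-0.0308, -0.0016, -0.0] rz -0.0114
[-0.0308, -0.002, -0.0] rz -0.0114
[-0.0307, -0.0023, -0.0] rz -0.0114
[-0.0307, -0.0027, -0.0] rz -0.0114
```

Call:
{"method": "servo_tool", "body": {"plan": [{"linear": [0, 0, -0.005], "angular": [0, 0, 0], "grip": 1}, {"linear": [0, 0, -0.015], "angular": [0, 0, 0], "grip": 1}, {"linear": [0, 0, -0.028], "angular": [0, 0, 0], "grip": 1}, {"linear": [-0.005, 0, -0.028], "angular": [0, 0, 0], "grip": 1}, {"linear": [-0.018, 0, 0], "angular": [0, 0, -0.011], "grip": 1}]}}

```text
t: 20.97
tcp_pos: [0.4568, 0.1279, 0.1127]
eef_rot: [0.001, 0.724, 0.69, 0.004]
force: [1.0, 0.5, -7.2]
gripper_width: 0.0598
gripper_force: 30.0
```

Call:
{"method": "servo_tool", "body": {"plan": [{"linear": [-0.031, 0, 0], "angular": [0, 0, -0.0115], "grip": 1}, {"linear": [-0.031, -0.0005, 0], "angular": [0, 0, -0.0115], "grip": 1}, {"linear": [-0.031, -0.001, 0], "angular": [0, 0, -0.0115], "grip": 1}, {"linear": [-0.031, -0.0015, 0], "angular": [0, 0, -0.0115], "grip": 1}, {"linear": [-0.031, -0.0015, 0], "angular": [0, 0, -0.0115], "grip": 1}]}}

```text
t: 21.38
tcp_pos: [0.4441, -0.0325, 0.1082]
eef_rot: [-0.0, 0.705, 0.709, -0.0]
force: [0.5, -0.4, -6.7]
gripper_width: 0.0601
gripper_force: 30.0
```

Call:
{"method": "servo_tool", "body": {"plan": [{"linear": [-0.031, -0.002, 0], "angular": [0, 0, -0.0115], "grip": 1}, {"linear": [-0.031, -0.002, 0], "angular": [0, 0, -0.0115], "grip": 1}, {"linear": [-0.025, -0.002, 0], "angular": [0, 0, -0.011], "grip": 1}, {"linear": [-0.012, -0.001, 0], "angular": [0, 0, 0], "grip": 1}, {"linear": [0, 0, 0], "angular": [0, 0, 0], "grip": 1}]}}

```text
t: 21.8
tcp_pos: [0.4387, -0.1341, 0.108]
eef_rot: [0.0, 0.695, 0.719, -0.001]
force: [0.2, -0.5, -8.1]
gripper_width: 0.0598
gripper_force: 30.0
```

Call:
{"method": "servo_tool", "body": {"plan": [{"linear": [0, 0, 0], "angular": [0, 0, 0], "grip": 1}, {"linear": [0, 0, 0], "angular": [0, 0, 0], "grip": 1}, {"linear": [0, 0, 0], "angular": [0, 0, 0], "grip": 1}]}}

```text
t: 22.05
tcp_pos: [0.44, -0.1286, 0.1083]
eef_rot: [-0.0, 0.692, 0.722, 0.0]
force: [-0.3, -0.1, -8.1]
gripper_width: 0.0598
gripper_force: 30.0
```

Run:
```python
from h import *
go((.439,-.1305,.049,92.3,4))
s=status.observe(); print(np.round(s["ft_torque"],2),s["gripper_width"])
im,d,K,T=snap("wrist"); P=pts(d,K,T); X,Y=P[...,0],P[...,1]; cv2.imwrite("pics/w7.png",im)
q=P[(X>.40)&(X<.48)&(Y>-.12)&(Y<.01)&(P[...,2]>.09)&(P[...,2]<.14)]; print("box top z",np.polyfit(q[:,1],q[:,2],1).round(4),len(q))
im,d,K,T=snap("scene"); cv2.imwrite("pics/s7.png",cv2.resize(im[110:300,150:450],None,fx=2.6,fy=2.6))
```

```text
at [ 0.44   -0.1286  0.1083] yaw 92.38 tilt [-1.e-04  6.e-04 -1.e+00]
-> [ 0.439  -0.1305  0.049 ] step mm 14.8 deg -0.02
[-0.0005, -0.0003, 0.0148] rz 0.0003
[-0.0005, -0.0003, 0.0148] rz 0.0003
[-0.0005, -0.0003, 0.0148] rz 0.0003
[-0.0005, -0.0003, 0.0148] rz 0.0003
[ 0.   -0.08  0.04] 0.0597752030218537
box top z [-0.0091  0.1171] 45958
```

View pics/w7.png

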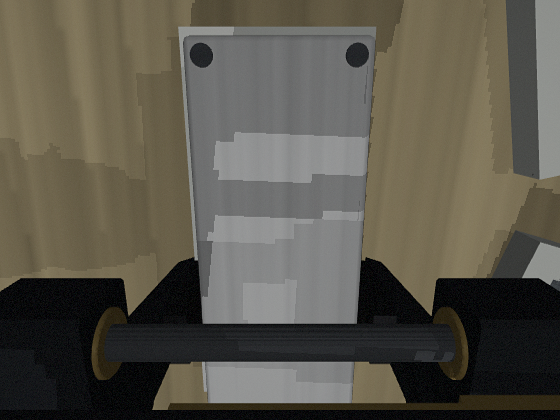

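View pics/s7.png

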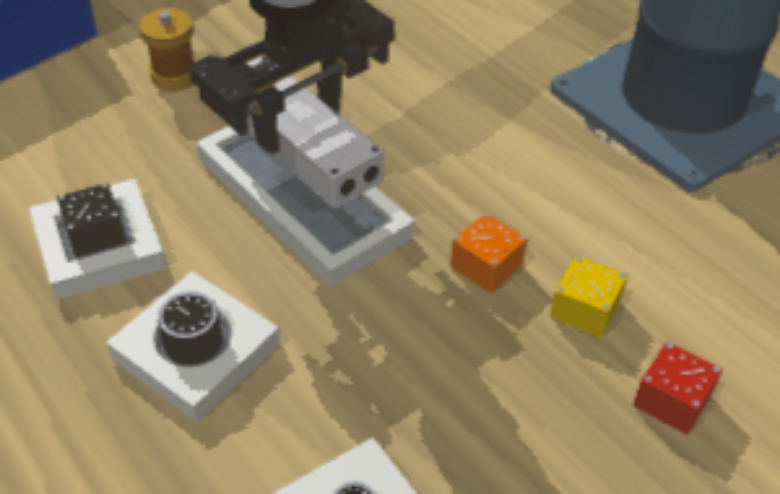

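The box hangs level at scene-crop (320,145) over the long recess, with the other gauges seated. Lower it.

Call:
{"method": "servo_tool", "body": {"plan": [{"linear": [-0.0015, -0.001, 0.02], "angular": [0, 0, 0], "grip": 1}, {"linear": [0, 0, 0.018], "angular": [0, 0, 0], "grip": 1}, {"linear": [0, 0, 0.01], "angular": [0, 0, 0], "grip": 1}, {"linear": [0, 0, 0.006], "angular": [0, 0, 0], "grip": 1}, {"linear": [0, 0, 0.003], "angular": [0, 0, 0], "grip": 1}]}}

```text
t: 22.57
tcp_pos: [0.4389, -0.1309, 0.0506]
eef_rot: [-0.001, 0.693, 0.721, -0.0]
force: [-0.4, 0.5, -7.0]
gripper_width: 0.0603
gripper_force: 30.0
```

Call:
{"method": "servo_tool", "body": {"plan": [{"linear": [0, 0, 0], "angular": [0, 0, 0], "grip": 1}, {"linear": [0, 0, 0.001], "angular": [0, 0, 0], "grip": 1}, {"linear": [0, 0, 0], "angular": [0, 0, 0], "grip": 1}]}}

```text
t: 22.82
tcp_pos: [0.4397, -0.1315, 0.0507]
eef_rot: [0.001, 0.693, 0.721, 0.0]
force: [0.4, -0.4, -6.7]
gripper_width: 0.0593
gripper_force: 30.0
```

Call:
{"method": "servo_tool", "body": {"plan": [{"linear": [0, 0, 0.0015], "angular": [0, 0, 0], "grip": 1}, {"linear": [0, 0, 0], "angular": [0, 0, 0], "grip": 1}, {"linear": [0, 0, 0], "angular": [0, 0, 0], "grip": -1}, {"linear": [0, 0, 0], "angular": [0, 0, 0], "grip": -1}, {"linear": [0, 0, 0], "angular": [0, 0, 0], "grip": -1}]}}

```text
t: 23.23
tcp_pos: [0.44, -0.1316, 0.0493]
eef_rot: [0.001, 0.693, 0.721, 0.0]
force: [0.2, 0.0, -0.3]
gripper_width: 0.0779
gripper_force: 0.0
```

Call:
{"method": "servo_tool", "body": {"plan": [{"linear": [0, 0, 0], "angular": [0, 0, 0], "grip": -1}, {"linear": [0, 0, -0.01], "angular": [0, 0, 0], "grip": -1}, {"linear": [0, 0, -0.03], "angular": [0, 0, 0], "grip": -1}, {"linear": [0, 0, -0.04], "angular": [0, 0, 0], "grip": -1}, {"linear": [0, 0, -0.04], "angular": [0, 0, 0], "grip": -1}]}}

```text
t: 23.65
tcp_pos: [0.4383, -0.1308, 0.1703]
eef_rot: [-0.001, 0.693, 0.721, -0.0]
force: [1.3, -2.0, 0.7]
gripper_width: 0.0879
gripper_force: 0.0
```

Call:
{"method": "servo_tool", "body": {"plan": [{"linear": [0, 0, -0.04], "angular": [0, 0, 0], "grip": -1}, {"linear": [0, 0, -0.04], "angular": [0, 0, 0], "grip": -1}, {"linear": [0, 0, 0], "angular": [0, 0, 0], "grip": -1}, {"linear": [0, 0, 0], "angular": [0, 0, 0], "grip": -1}, {"linear": [0, 0, 0], "angular": [0, 0, 0], "grip": -1}]}}

```text
t: 24.07
tcp_pos: [0.4386, -0.1316, 0.2489]
eef_rot: [0.0, 0.693, 0.721, -0.0]
force: [0.2, -0.2, -0.3]
gripper_width: 0.0883
gripper_force: 0.0
```

Run:
```python
from h import *
im,d,K,T=snap("wrist"); Pw=pts(d,K,T); im,d,K,T=snap("scene"); Ps=pts(d,K,T); cv2.imwrite("pics/s8.png",im)
for nm,P in(("wrist",Pw),("scene",Ps)):
  X,Y=P[...,0],P[...,1]
  for n,b in dict(square=(.55,.73,-.28,-.1),round=(.55,.71,-.1,.06),small=(.55,.70,.13,.29),box=(.36,.52,-.27,.01),piston=(.4,.5,.34,.45),strainer=(.4,.5,-.43,-.34)).items():
    q=(X>b[0])&(X<b[1])&(Y>b[2])&(Y<b[3])
    try: print(nm,n,fit(P,q,.05,.1),"foam",fit(P,q,.019,.032)[:3])
    except Exception: print(nm,n,"-")
```

```text
wrist square (array([ 642.9, -197.8]), array([52.4, 53. ]), 75.8, 2586, 0.056) foam (array([ 643.5, -195.9]), array([110.3, 112.1]), 76.0)
wrist round (array([632.9, -22.6]), array([53.4, 53.2]), 35.8, 3573, 0.0563) foam (array([632.7, -22.4]), array([112.1, 110.4]), 15.1)
wrist small (array([0., 0.]), array([0., 0.]), 0.0, 0, nan) foam (array([0., 0.]), array([0., 0.]), 0.0)
wrist box (array([ 439.2, -132.9]), array([ 60.1, 190.1]), 2.3, 13326, 0.0576) foam (array([ 438.6, -131.9]), array([106.3, 237. ]), 2.4)
wrist piston (array([0., 0.]), array([0., 0.]), 0.0, 0, nan) foam (array([0., 0.]), array([0., 0.]), 0.0)
wrist strainer (array([ 444.2, -366.7]), array([34.7,  9.1]), 3.6, 147, 0.0536) foam (array([ 445.7, -377. ]), array([32.5, 54. ]), 89.3)
scene square (array([ 643.9, -194.9]), array([54. , 51.6]), 76.2, 310, 0.0544) foam (array([ 643.6, -194.3]), array([114.9, 110. ]), 76.0)
scene round (array([633.9, -20.6]), array([51.7, 53.2]), 28.6, 353, 0.0545) foam (array([632.9, -21. ]), array([112.1, 112.5]), 14.8)
scene small (array([623.9, 213.8]), array([35.2, 34.2]), 13.7, 238, 0.0545) foam (array([624.2, 212.3]), array([112.7, 110.7]), 86.9)
scene box (array([ 439.5, -131.9]), array([ 61.5, 192.3]), 2.4, 1175, 0.0556) foam (array([ 438.7, -130.3]), array([108.6, 241.5]), 2.7)
scene piston (array([446.4, 394.2]), array([71.2, 71.2]), 29.5, 1239, 0.0664) foam (array([465.3, 400.6]), array([31.2, 70.7]), 18.5)
scene strainer (array([ 446.3, -384.8]), array([58.7, 59.5]), 27.9, 300, 0.0749) foam (array([ 452.9, -372.1]), array([24.2, 49.9]), 64.7)
  return _methods._mean(a, axis=axis, dtype=dtype,
  ret = ret.dtype.type(ret / rcount)
```

View pics/s8.png

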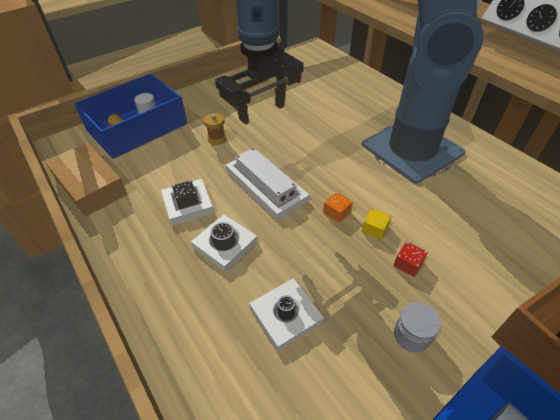

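All four pieces sit in their recesses, within 3 mm of centre: square (186,195), round (222,235), small (286,305), box (267,180). The arm is clear, and the piston (417,327) and strainer (215,130) have not moved.

```bash
python3 -c "
from plant import ticket
print(ticket.hand_in())"
```

```text
the job is handed in; nothing more can be done
None
```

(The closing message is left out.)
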